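# Feed the vial carriers home and bolt them in

### The job

Push the row of four vial carriers along the rail until the front one is against the end stop, pushing only on the rearmost carrier, so that it closes up on the other three and drives them ahead of it as one train. Then push the retaining bolt, by its upright tab, fully across behind the row. Use the fingers only to push: do not lift or carry anything, and leave the brass fitting, the steel tee and the screwdriver beside the rail alone.

Things in the scene. Friction and masses are not known exactly. Their poses are not given: they have to be found in the camera images.
- rail: Bare aluminium feed rail fixed on the worktop, 300 mm long (its y axis), 76 mm wide (x); origin at the centre of its underside. Channel floor at z = 8 mm; side lips up to z = 16 mm, inner faces at x = +-31 mm. End stop at the -y end, +y end (y = 150 mm) open: carriers go towards -y. The bolt sits in a steel bracket on the -x side, x -34 to -50 mm, y -30 to 20 mm, top at z = 33 mm.
- stop_face (a point): Centre of the end stop's inner face, at x = 0, y = -135 mm, z = 20 mm in the rail's frame, axes parallel to the rail's. The stop is an aluminium block, 72 mm wide, 12 mm thick, top at z = 38 mm.
- carrier_1: Front carrier, nearest the stop: loose grey plastic block, 60 mm (x, across the rail) x 30 mm (y, along it) x 30 mm high, about 80 g, with two glass vials fixed in it, caps up to 45 mm above its underside. Origin at the centre of its underside, axes parallel to the rail's. Slides on the channel floor. Home with its centre at y = -120 mm in the rail's frame. Not to be touched.
- carrier_2: Same kind of carrier, 60 x 30 x 30 mm with two vials. Touches carrier_1 at the start; home at y = -90 mm in the rail's frame. Not to be touched.
- carrier_3: Same kind of carrier, 60 x 30 x 30 mm with two vials. Touches carrier_2 at the start; home at y = -60 mm. Not to be touched.
- carrier_4: Same kind of carrier, 60 x 30 x 30 mm with two vials. The rearmost, 20 to 45 mm behind carrier_3 at the start, towards the rail's open +y end. This is the one to push, on its +y face; home at y = -30 mm, so its rear face is then at y = -15 mm, 4 mm ahead of the bolt's path. Pushing all four takes about 2 N.
- bolt (a joint): Flat steel retaining bolt sliding along the rail's +x, m: 0 = drawn back, tip at x = -37 mm, clear of the channel; 0.040 = fully across, tip at x = +3 mm, at its own limit. 12 mm wide (y -11 to +1 mm in the rail's frame), z 17 to 27 mm. Starts at 0 to 0.004. Passes only when the row is home. About 2 N of friction; stays where it is left.
- bolt_tab (a point): Centre of the outer (-x) face of the bolt's upright tab, 26 mm wide (along y) and 34 mm high (z 15 to 49 mm), 8 mm thick; pushed in the rail's +x direction. It lies at x = -98 mm + joint value, y = -5 mm, z = 32 mm in the rail's frame; axes parallel to the rail's.
- brass_union: Loose brass compression union, 22 x 39 x 19 mm, lying beside the rail; to be left alone. Origin at the centre of its underside.
- steel_tee: Loose stainless tee fitting, 29 x 36 x 14 mm, lying beside the rail; to be left alone. Origin at the centre of its underside.
- screwdriver_small: Loose small screwdriver with a red handle, 18 x 136 x 18 mm, lying beside the rail; to be left alone. Origin at the centre of its underside.

How it is judged (in metres and radians):
On the way, in this order (a step that is already met when the one before it is completed fails the run):
1. the whole row is home against the end stop while the bolt is still drawn back (y of carrier_1 in the frame of rail below -0.116 m and y of carrier_2 in the frame of rail below -0.086 m and y of carrier_3 in the frame of rail below -0.056 m and y of carrier_4 in the frame of rail below -0.026 m and value of joint bolt below 0.008 m), for 0.1 s.
2. the bolt is fully across behind the row (value of joint bolt above 0.036 m), for 0.1 s.
At the end, for the whole second after the job is handed in: All four carriers stand upright in the channel, at rest, each within 4 mm of its home place against the end stop (y = -120, -90, -60, -30 mm in the rail's frame), and the bolt is across by more than 36 mm of its 40 mm (y of carrier_1 in the frame of rail between -0.124 and -0.116 m and z of each of carrier_1, carrier_2, carrier_3, carrier_4 in the frame of rail below 0.012 m and angle between each of carrier_1, carrier_2, carrier_3, carrier_4's own z axis and vertical below 0.1 rad and x of carrier_1 in the frame of rail between -0.006 and 0.006 m and y of carrier_2 in the frame of rail between -0.094 and -0.086 m and x of carrier_2 in the frame of rail between -0.006 and 0.006 m and y of carrier_3 in the frame of rail between -0.064 and -0.056 m and x of carrier_3 in the frame of rail between -0.006 and 0.006 m and y of carrier_4 in the frame of rail between -0.034 and -0.026 m and x of carrier_4 in the frame of rail between -0.006 and 0.006 m and value of joint bolt above 0.036 m and linear speed of each of carrier_1, carrier_2, carrier_3, carrier_4 below 0.01 m/s); the robot touches nothing.
It fails at once if a carrier is lifted off the rail or tipped (z of any of carrier_1, carrier_2, carrier_3, carrier_4 in the frame of rail above 0.016 m or angle between any of carrier_1, carrier_2, carrier_3, carrier_4's own z axis and vertical above 0.3 rad).
It fails at once if the fingers or the arm push on a carrier other than the rearmost (contact force between any of carrier_1, carrier_2, carrier_3 and the fingers above 1 N or contact force between any of carrier_1, carrier_2, carrier_3 and the arm above 1 N).
It fails at once if the brass union, the steel tee or the screwdriver is moved by more than 15 mm (distance of any of brass_union, steel_tee, screwdriver_small from where it was at the start of the episode above 0.015 m).
It also fails if it takes over 45 s, if anything falls off the work surface, if the arm or the gripper's body presses on something with over 40 N, if the wrist force passes 120 N, or if a joint passes its speed limit or range.

### The arm

A 6-joint arm with a two-finger parallel gripper is mounted at the origin on a cart in front of the work surface, level with it; the furniture and walls round the work are solid. World frame = base frame: x ahead of the robot, y to its left, z up, the work surface at z = 0. Lengths are in mm, angles in rad, forces in N, time in s.
With the tool pointing down it reaches from about 400 to 925 mm from the base axis. Payload 12.5 kg.
Tool frame: the origin (TCP) lies midway between the tips of the shut fingers; the grasp point (between the pads) lies 19 mm behind it (env.tcp_to_grasp is the distance from the TCP to the grasp point, in mm); z points along the fingers, y is the line along which they close (so a half turn about z gives the same grasp; the last joint's range is limited). The gripper opens to 95 mm and grips with 3 to 60 N. Pads are 20 mm wide; open, the fingers measure 119 mm over their backs; the gripper's body (75 mm by 180 mm) begins 59 mm behind the grasp point.
Start: joints at [-1.225, 0.491, 1.559, -0, 1.092, -0.106], TCP at [272.89, -562.297, 214.661] pointing down, gripper open.
Joint ranges: [-3.1, 3.1], [-0.84, 2.19], [0.05, 2.79], [-1.13, 4.28], [0.06, 2.93], [-2.69, 2.69]. Speed limits (rad/s): [2.22, 2.22, 2.79, 3.14, 3.14, 3.14].

### API

Orientations are given as [roll, pitch, yaw] about the fixed x, y, z axes, in that order (R = Rz(yaw) Ry(pitch) Rx(roll)).
In Python, from cell import env gives the robot as it stands. The module is installed in compiled form; this text tells all that it offers.
- The arm moves only by the tool step_arm, never from a script. Its argument "plan" is a list that holds one entry, the list of rows, each a list of 5 numbers: the shift along the tool's x, y, z in mm, then the turn about the tool's z in degrees, then the opening, from -1 (shut) to 1 (fully open). A call has 1 to 8 rows; each row is the pose to reach, as a shift and turn from the pose commanded when the call began, along the tool's axes at that moment; what a row does not reach only later rows make up. A row lasts 1/12 s, in which the tool goes at most 41.7 mm and 7.16 degrees, less where a joint would pass 70% of its speed; a pose out of reach is approached as far as the arm can. A call with a gripper value outside its range is refused whole. The fingers move at their own pace and stop on an object; the grip force is fixed at half the most. Time passes only in rows, so rows that repeat a pose let the fingers close. It gives the time, the measured TCP pose, the force, the opening and the grip force at its end, in the units of the state.
- env.state(): the state, without advancing time (a new reading comes with each control period).
- env.read_camera(name): name is "scene" or "top"; returns the picture (400x640x3 uint8, blue, green, red); there is no depth.
- env.get_calibration(name): a dict with "K" (3x3 intrinsics, pixels), "extrinsics" (4x4, takes a point from world to camera coordinates). Camera axes: x right, y up, looking along -z (the intrinsics and any distortion apply to the point x, -y, -z); pixel columns grow to the right and rows downward; lengths in mm; the calibration is good to about 2 mm. A picture is of the moment at which its call begins. get_calibration takes no time and is no camera call.
- env.job_done(): hands the job in; it is judged then, once.
The state is a dict: "t": time; "joints": joint angles; "qvel": joint speeds; "tau": joint torques, N m; "eef_pos": TCP position; "tcp_rot": TCP orientation; "ft_force": force on the tool from outside, world axes, zero at the start; "moment": the same for the moment, N m; "opening": opening from 0.0 (shut) to 1.0 (fully open); "grip_force": force on a finger pad.
Only numpy, scipy, OpenCV 4.12 (cv2) and the standard library are available. Lean on these libraries where they do the work, as an engineer would, in place of code of your own. Each camera call takes 0.05 s, during which the arm holds its last target. There are 200 camera calls.

## Working session

There is one attempt and no reset: what is moved stays moved. The work goes in short steps, Python scripts to look and compute and a tool call to move; the robot and the scene stay as the last step left them, time stands still between calls to the robot, and variables do not carry over. Pictures are saved under pics/ and viewed, at most 10 in all, crops included, and the job is handed in when it is done.

Besides the shell and the picture viewer there is one more tool, called after "Emit:" as name(argument=value, ...) on one line, values as JSON. step_arm: Moves the arm, as the interface text tells. Its arguments: {"type":"object","properties":{"plan":{"type":"array"}},"required":["plan"]}

```bash
mkdir -p pics; python3 - <<'E'
from cell import env
import cv2
s=env.state();print(s['t'],s['eef_pos'],s['tcp_rot'],s['opening'])
for n in("scene","top"):
    cv2.imwrite(f"pics/{n}0.png",env.read_camera(n));c=env.get_calibration(n);print(n,c)
E
```

```text
0.0 [ 272.79045506 -562.05838924  214.04801812] [-3.14045580e+00 -7.86617698e-05  4.51786878e-01] 0.9962329415654751
scene {'K': array([[507.46505433,   0.        , 322.16932842],
       [  0.        , 507.46505433, 205.10652839],
       [  0.        ,   0.        ,   1.        ]]), 'extrinsics': array([[-8.25392702e-01, -5.64256458e-01, -1.84807367e-02,
         4.73869247e+02],
       [ 2.18658571e-01, -3.49690245e-01,  9.10991307e-01,
        -1.82726802e+02],
       [-5.20495262e-01,  7.47884605e-01,  4.12011287e-01,
        -7.67699817e+02],
       [ 0.00000000e+00,  0.00000000e+00,  0.00000000e+00,
         1.00000000e+00]])}
top {'K': array([[446.01447644,   0.        , 325.49363479],
       [  0.        , 446.01447644, 193.54117569],
       [  0.        ,   0.        ,   1.        ]]), 'extrinsics': array([[-4.84654200e-03, -9.99935001e-01,  1.03201490e-02,
         2.58289356e+01],
       [ 9.79770238e-01, -2.68353108e-03,  2.00107669e-01,
        -5.74985952e+02],
       [-2.00066968e-01,  1.10812050e-02,  9.79719560e-01,
        -8.98378137e+02],
       [ 0.00000000e+00,  0.00000000e+00,  0.00000000e+00,
         1.00000000e+00]])}
```

View pics/scene0.png

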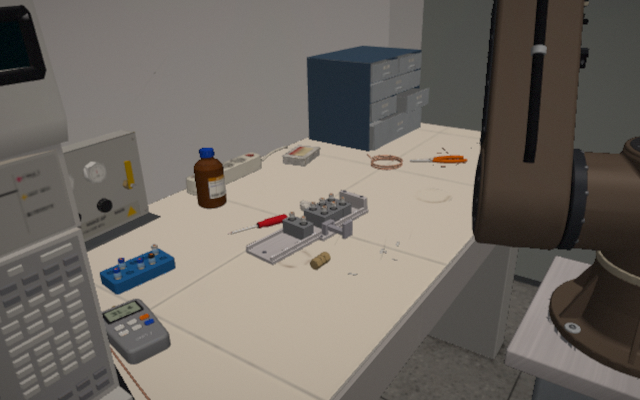

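View pics/top0.png

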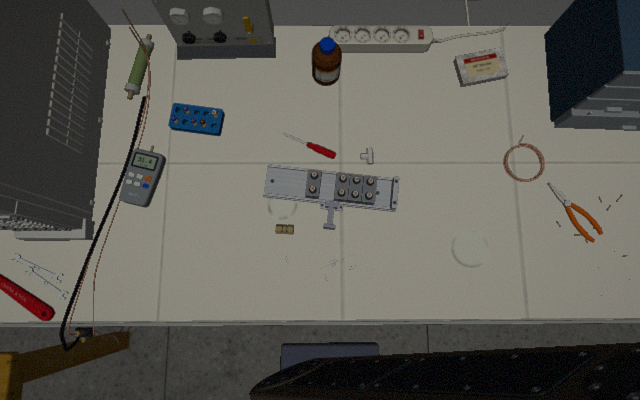

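The top view shows the rail from about (265,180) at the open end to (398,195) at the stop. The tab is at (329,225) on the robot's side, the union at (285,229), the tee at (367,155) and the screwdriver at (320,150). I'll enlarge both views next.

```bash
python3 - <<'E'
import cv2
t=cv2.imread("pics/top0.png")[130:250,250:410];cv2.imwrite("pics/topc.png",cv2.resize(t,None,fx=5,fy=5,interpolation=cv2.INTER_CUBIC))
t=cv2.imread("pics/scene0.png")[180:280,225:385];cv2.imwrite("pics/scenec.png",cv2.resize(t,None,fx=5,fy=5,interpolation=cv2.INTER_CUBIC))
E
```

```text
(no output)
```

View pics/topc.png

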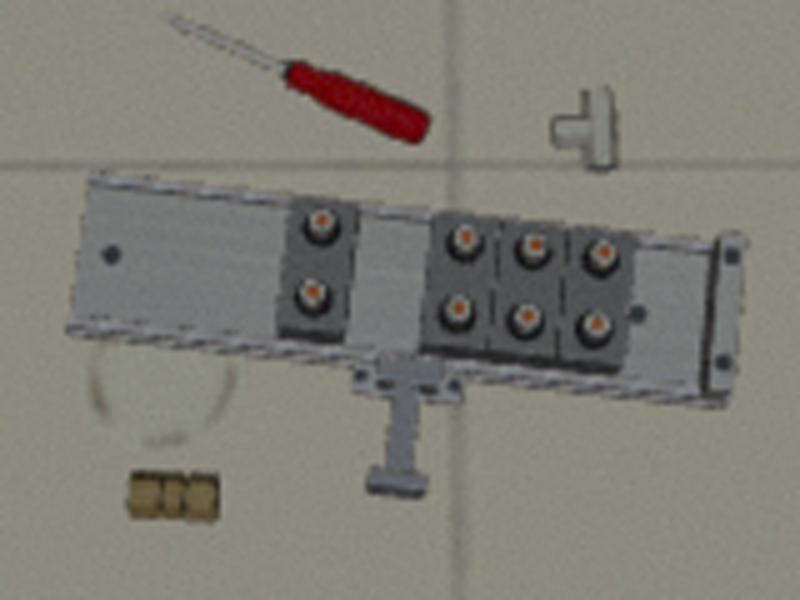

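View pics/scenec.png

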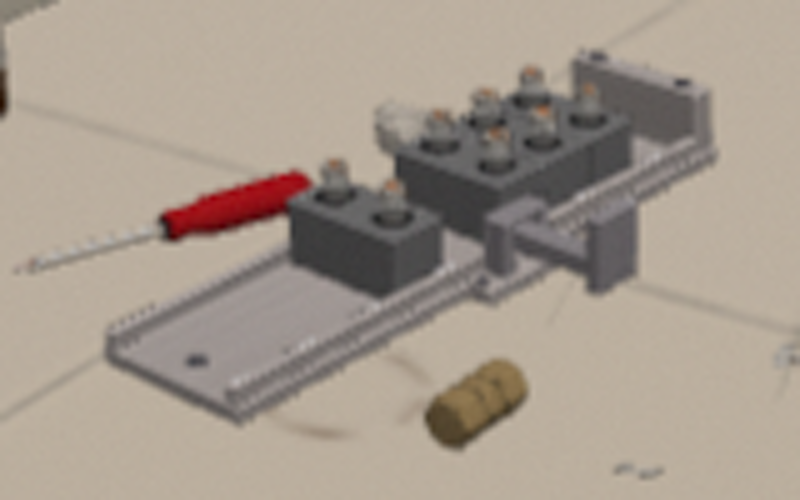

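The crops show these corners clearly. In the top view (×5 crop) the open-end lips are at (92,177) and (68,330), the stop top at about (718,236) and (735,396), and the rear carrier top at (293,198) and (280,328). I'll fit the rail pose from both views.

```bash
cat > h.py <<'E'
import numpy as np
from cell import env
def proj(n,P):
    c=env.get_calibration(n);E=c["extrinsics"];q=(E[:3,:3]@np.atleast_2d(P).T).T+E[:3,3]
    p=np.c_[q[:,0],-q[:,1],-q[:,2]]@c["K"].T
    return p[:,:2]/p[:,2:]
def w(th,P):
    x,y,z,a=th[:4];P=np.atleast_2d(P).astype(float);c,s=np.cos(a),np.sin(a)
    return np.c_[x+c*P[:,0]-s*P[:,1],y+s*P[:,0]+c*P[:,1],z+P[:,2]]
E
python3 - <<'E'
from h import *
from scipy.optimize import least_squares
T=[((38,150,16),(92,177)),((-38,150,16),(68,330)),((36,-135,38),(718,236)),((36,-147,38),(745,236)),((-36,-147,38),(735,396))]
S=[((38,150,16),(110,332)),((-38,150,0),(240,421)),((38,150,0),(112,353)),((36,-135,38),(578,58)),((-36,-135,38),(697,95)),((-36,-147,38),(711,88))]
Tc=[((30,15,38),(293,198)),((-30,15,38),(280,328)),((30,-15,38),(357,204)),((-30,-15,38),(347,333))]
Sc=[((30,15,38),(290,197)),((-30,15,38),(387,240)),((-30,-15,38),(440,217)),((-30,15,8),(385,294))]
def res(th,full=False):
    o=[]
    for n,L,C,off in(("top",T,Tc,(250,130)),("scene",S,Sc,(225,180))):
        P=np.array([p for p,_ in L]+[np.array(p)+(0,th[4],0) for p,_ in C],float)
        u=np.array([q for _,q in L+C])/5+off
        o.append(proj(n,w(th,P))-u)
    return o if full else np.concatenate(o).ravel()
r=least_squares(res,[570,0,0,0,40],loss='soft_l1');print(r.x.round(3))
for q in res(r.x,True):print(q.round(2).tolist())
np.save('th.npy',r.x)
th=r.x
for p in [(0,150,8),(0,th[4]+15,23),(-98,-5,32)]:print(p,w(th,[p]).round(1))
for n,off in(("top",(250,130)),("scene",(225,180))):
    for j in(0,4):print(n,j,((proj(n,w(th,[(-98+j,8,49),(-98+j,-18,49),(-98+j,8,15),(-98+j,-18,15),(-90+j,8,49)]))-off)*5).round().tolist())
# union: top-view centre at z~10
c=env.get_calibration("top")
for px in((174,496),(130,470),(220,520)):
    f=least_squares(lambda v:(proj("top",[(v[0],v[1],10)])-(np.array(px)/5+(250,130))).ravel(),[500,50]).x
    a=th[3];d=f-th[:2];print("union world",f.round(1),"rail",(np.cos(a)*d[0]+np.sin(a)*d[1]).round(1),(-np.sin(a)*d[0]+np.cos(a)*d[1]).round(1))
E
```

```text
[ 5.96189e+02  7.65100e+00  1.07700e+00 -1.20000e-01  4.16040e+01]
[[0.08, -1.32], [0.09, 0.77], [1.61, -0.18], [1.62, 0.44], [0.93, 0.42], [0.12, 0.13], [-0.65, 0.57], [0.8, 0.48], [-0.4, 1.15]]
[[-2.16, -1.27], [-0.6, 0.96], [-1.9, 1.71], [-1.66, -0.9], [-0.42, -0.46], [0.02, -0.73], [-1.55, 0.32], [0.47, 0.15], [0.09, -0.51], [1.38, 2.77]]
(0, 150, 8) [[614.2 156.6   9.1]]
(0, np.float64(56.60409791895713), 23) [[603.   63.8  24.1]]
(-98, -5, 32) [[498.3  14.4  33.1]]
top 0 [[369.0, 495.0], [430.0, 502.0], [369.0, 504.0], [428.0, 511.0], [372.0, 476.0]]
top 4 [[371.0, 485.0], [431.0, 492.0], [370.0, 495.0], [429.0, 502.0], [373.0, 467.0]]
scene 0 [[601.0, 222.0], [643.0, 199.0], [601.0, 299.0], [642.0, 275.0], [585.0, 216.0]]
scene 4 [[593.0, 219.0], [635.0, 196.0], [593.0, 296.0], [634.0, 272.0], [578.0, 213.0]]
union world [504.5 113.7] rail -103.8 94.3
union world [516.2 133.3] rail -94.5 115.2
union world [493.8  93.2] rail -112.0 72.6
```

The fit puts the rail at (596, 8), yaw −0.12 rad, height about 1 mm (it should be 0). Carrier 4's rear face is at rail y≈57. With the tool turned by about +33° its axes line up with the rail: tool x is rail +x and tool y is rail −y. I'll travel high with the fingers shut.

Emit:
step_arm(plan=[[[30,-23,0,4.1,-1],[61,-46,0,8.2,-1],[91,-69,0,12.3,-1],[122,-92,0,16.4,-1],[152,-115,0,20.5,-1],[183,-138,0,24.6,-1],[213,-161,0,28.7,-1],[244,-184,0,32.8,-1]]])

```text
t: 0.77
eef_pos: [412.4, -288.5, 214.5]
tcp_rot: [-3.141, 0.0, -0.125]
ft_force: [-0.6, -0.8, -0.6]
opening: 0.499
grip_force: 0.0
```

Emit:
step_arm(plan=[[[13,-37,0,0,-1],[27,-73,0,0,-1],[40,-109,0,0,-1],[54,-145,0,0,-1],[67,-181,0,0,-1],[80,-217,0,0,-1],[93,-253,0,0,-1],[106,-288,0,0,-1]]])

```text
t: 1.43
eef_pos: [552.4, -15.0, 214.5]
tcp_rot: [3.142, 0.0, -0.12]
ft_force: [0.2, -0.6, 0.2]
opening: 0.007
grip_force: 0.0
```

Emit:
step_arm(plan=[[[10,-28,10,0,-1],[20,-56,30,0,-1],[30,-84,50,0,-1],[40,-112,80,0,-1],[40,-112,105,0,-1],[40,-112,120,0,-1],[40,-112,120,0,-1],[40,-112,120,0,-1]]])

```text
t: 2.1
eef_pos: [604.9, 89.3, 94.1]
tcp_rot: [3.141, 0.002, -0.121]
ft_force: [1.0, -0.3, 0.0]
opening: 0.003
grip_force: 0.0
```

```bash
cat > look.py <<'E'
from h import *
import cv2,sys
a=env.read_camera("top")[130:250,250:410];b=env.read_camera("scene")[170:290,225:385]
cv2.imwrite(sys.argv[1],np.hstack([cv2.resize(i,(400,300),interpolation=cv2.INTER_CUBIC) for i in(a,b)]) if len(sys.argv)<3 else np.vstack([cv2.resize(i,(400,300)) for i in (a,b)]))
s=env.state();th=np.load('th.npy');d=s['eef_pos'][:2]-th[:2];c,sn=np.cos(th[3]),np.sin(th[3])
print(s['t'],s['eef_pos'].round(1),s['tcp_rot'].round(3),s['ft_force'].round(1),"rail xy",c*d[0]+sn*d[1],-sn*d[0]+c*d[1],s['opening'])
E
python3 look.py pics/a.png
```

```text
2.2 [605.7  89.   95.8] [-3.141e+00 -2.000e-03 -1.210e-01] [-0.2 -0.3  0.1] rail xy -0.30368407986191315 81.9130454740084 0.008896992159795803
```

View pics/a.png

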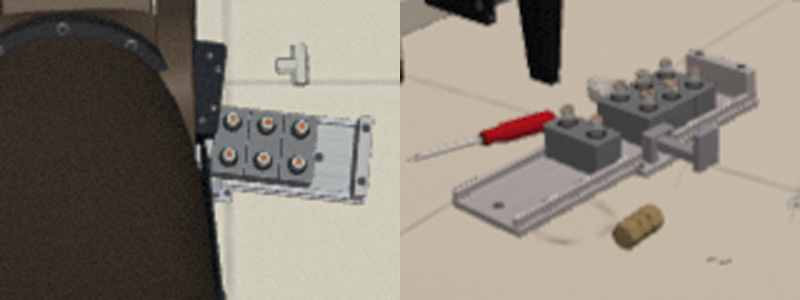

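The finger hangs behind carrier 4, with its tip at about scene pixel (283,202), clear of everything. I'll back off 8 mm and lower to z≈21.

Emit:
step_arm(plan=[[[0,-8,20,0,-1],[0,-8,40,0,-1],[0,-8,55,0,-1],[0,-8,65,0,-1],[0,-8,71,0,-1],[0,-8,74,0,-1],[0,-8,74,0,-1],[0,-8,74,0,-1]]])

```text
t: 2.87
eef_pos: [606.6, 97.1, 21.4]
tcp_rot: [-3.141, -0.001, -0.121]
ft_force: [0.1, -0.3, -0.5]
opening: 0.005
grip_force: 0.0
```

```bash
python3 look.py pics/b.png; python3 -c "
from h import *
p=env.state()['eef_pos'];print((proj('scene',[p])-(225,170))*2.5+(400,0))"
```

```text
2.9667 [606.6  97.2  21.4] [-3.141e+00 -1.000e-03 -1.210e-01] [-0.4 -0.2 -0.2] rail xy -0.42666775783052024 90.1131656266214 0.0025416057454453146
[[539.07748783 169.49019995]]
```

View pics/b.png

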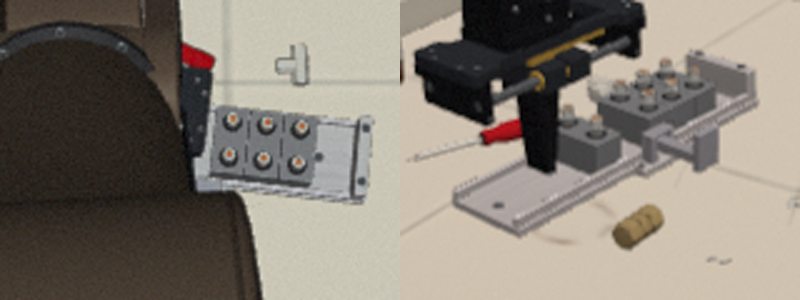

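The fingers are in the channel, centred behind carrier 4. I'll start pushing.

Emit:
step_arm(plan=[[[0,5,0,0,-1],[0,10,0,0,-1],[0,15,0,0,-1],[0,18,0,0,-1],[0,21,0,0,-1],[0,24,0,0,-1],[0,27,0,0,-1],[0,30,0,0,-1]]])

```text
t: 3.63
eef_pos: [602.6, 67.2, 20.7]
tcp_rot: [-3.142, -0.0, -0.121]
ft_force: [-0.0, 1.6, 0.7]
opening: 0.005
grip_force: 0.5
```

Emit:
step_arm(plan=[[[0,3,0,0,-1],[0,6,0,0,-1],[0,9,0,0,-1],[0,12,0,0,-1],[0,15,0,0,-1],[0,18,0,0,-1],[0,21,0,0,-1],[0,24,0,0,-1]]])

```text
t: 4.3
eef_pos: [599.6, 43.3, 20.6]
tcp_rot: [3.142, -0.0, -0.121]
ft_force: [-0.1, 1.2, 0.6]
opening: 0.006
grip_force: 0.5
```

Emit:
step_arm(plan=[[[0,3,0,0,-1],[0,6,0,0,-1],[0,9,0,0,-1],[0,12,0,0,-1],[0,15,0,0,-1],[0,18,0,0,-1],[0,21,0,0,-1],[0,24,0,0,-1]]])

```text
t: 4.97
eef_pos: [596.7, 19.5, 20.6]
tcp_rot: [3.142, -0.0, -0.121]
ft_force: [0.8, 3.9, 0.3]
opening: 0.006
grip_force: 1.4
```

```bash
python3 look.py pics/c.png
```

```text
5.0667 [596.7  19.2  20.6] [ 3.141  0.    -0.121] [ 0.3 -0.5 -0.1] rail xy -0.892368534939262 11.50883466283016 0.0029272502488390307
```

View pics/c.png

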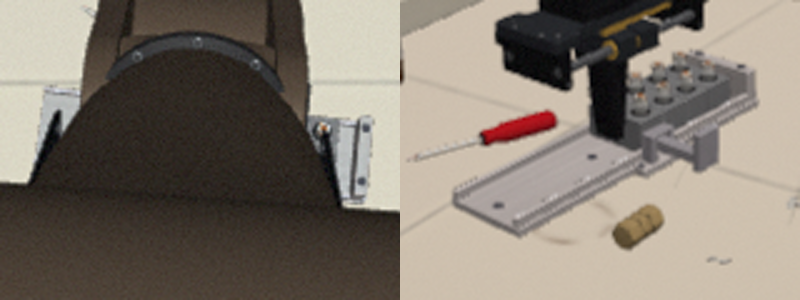

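The train is closed up and moving, with about 14 mm left. I'll slow down and watch the force.

Emit:
step_arm(plan=[[[0,2,0,0,-1],[0,4,0,0,-1],[0,5.5,0,0,-1],[0,7,0,0,-1],[0,8,0,0,-1],[0,9,0,0,-1],[0,10,0,0,-1],[0,11,0,0,-1]]])

```text
t: 5.73
eef_pos: [595.4, 8.8, 20.6]
tcp_rot: [3.142, 0.0, -0.121]
ft_force: [1.2, 3.6, 0.5]
opening: 0.003
grip_force: 1.3
```

Emit:
step_arm(plan=[[[0,0.5,0,0,-1],[0,1,0,0,-1],[0,1.5,0,0,-1],[0,2,0,0,-1]]])

```text
t: 6.07
eef_pos: [595.2, 6.8, 20.6]
tcp_rot: [3.142, -0.0, -0.121]
ft_force: [0.8, 2.7, -1.4]
opening: 0.005
grip_force: 1.2
```

Emit:
step_arm(plan=[[[0,0.5,0,0,-1],[0,1,0,0,-1],[0,1.5,0,0,-1]]])

```text
t: 6.32
eef_pos: [595.0, 5.3, 20.6]
tcp_rot: [3.142, -0.0, -0.121]
ft_force: [-0.4, 3.2, 0.2]
opening: 0.003
grip_force: 1.2
```

Emit:
step_arm(plan=[[[0,0.5,0,0,-1],[0,1,0,0,-1],[0,1.5,0,0,-1]]])

```text
t: 6.57
eef_pos: [594.8, 3.8, 20.6]
tcp_rot: [3.142, -0.0, -0.121]
ft_force: [0.4, 3.3, 0.3]
opening: 0.003
grip_force: 1.2
```

Emit:
step_arm(plan=[[[0,0.5,0,0,-1],[0,1,0,0,-1],[0,1.5,0,0,-1]]])

```text
t: 6.82
eef_pos: [594.7, 2.3, 20.6]
tcp_rot: [3.142, -0.0, -0.121]
ft_force: [0.7, 1.9, -0.2]
opening: 0.003
grip_force: 1.2
```

Emit:
step_arm(plan=[[[0,0.5,0,0,-1],[0,1,0,0,-1],[0,1.5,0,0,-1]]])

```text
t: 7.07
eef_pos: [594.6, 1.7, 20.7]
tcp_rot: [-3.141, -0.0, -0.121]
ft_force: [2.0, 13.7, 1.0]
opening: 0.0
grip_force: 6.9
```

```bash
python3 look.py pics/d.png; python3 - <<'E'
from h import *
import cv2
a=env.read_camera("scene")[170:250,290:390];cv2.imwrite("pics/e.png",cv2.resize(a,None,fx=7,fy=7,interpolation=cv2.INTER_CUBIC))
E
```

```text
7.1667 [594.6   1.8  20.7] [-3.141 -0.    -0.121] [ 0.9 10.1  1.4] rail xy -0.9187589075583343 -5.968765802937253 0.0018246820642022332
```

View pics/e.png

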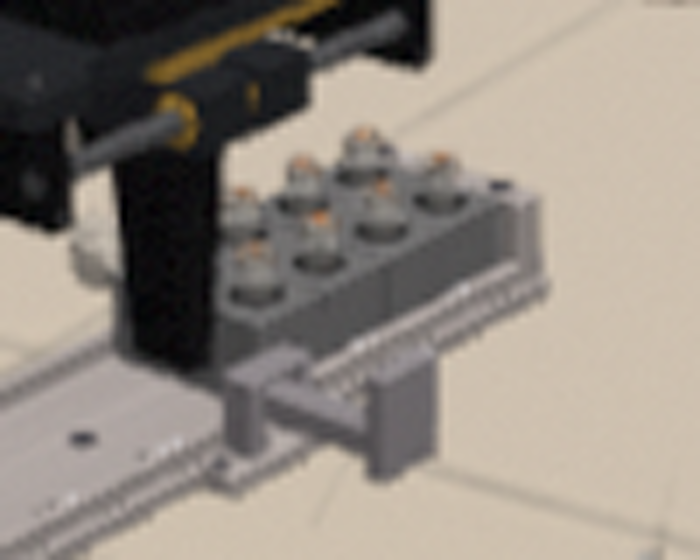

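The force jumped to about 10 N and the picture shows all four carriers tight against the stop, with the bolt still drawn back. I'll retreat, lift, and come down outside the tab.

Emit:
step_arm(plan=[[[0,-2,0,0,-1],[0,-6,0,0,-1],[0,-14,0,0,-1],[0,-14,-20,0,-1],[0,-14,-50,0,-1],[0,-14,-80,0,-1],[-20,-12,-90,0,-1],[-50,-8,-90,0,-1]]])

```text
t: 7.88
eef_pos: [548.0, 15.1, 113.2]
tcp_rot: [3.142, -0.006, -0.12]
ft_force: [-0.6, -0.1, -0.1]
opening: 0.002
grip_force: 0.0
```

Emit:
step_arm(plan=[[[-30,3,0,0,-1],[-60,8,0,0,-1],[-90,10,0,0,-1],[-90,10,10,0,-1],[-90,10,35,0,-1],[-90,10,60,0,-1],[-90,10,80,0,-1],[-90,10,88,0,-1]]])

```text
t: 8.55
eef_pos: [454.5, 16.1, 20.7]
tcp_rot: [3.141, 0.002, -0.121]
ft_force: [-0.6, -1.0, 0.4]
opening: 0.005
grip_force: 0.0
```

```bash
python3 look.py pics/f.png
```

```text
8.65 [454.8  16.   21.7] [ 3.141e+00  2.000e-03 -1.210e-01] [ 0.6  0.5 -0.9] rail xy -141.4175367133844 -8.677164149201255 0.0063686805940816205
```

View pics/f.png

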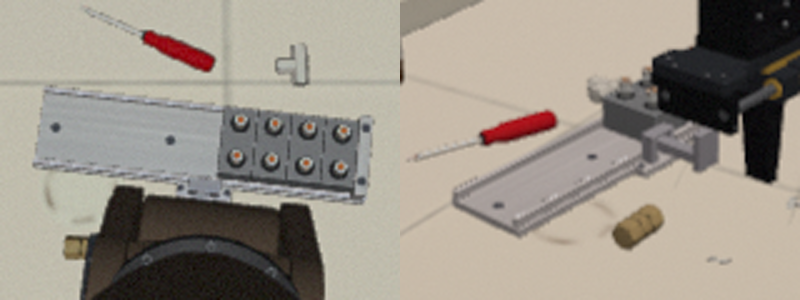

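The row stayed home and the finger is outside the tab. I'll push the bolt along tool +x.

Emit:
step_arm(plan=[[[5,0,0,0,-1],[11,0,0,0,-1],[17,0,0,0,-1],[23,0,0,0,-1],[27,0,0,0,-1],[30,0,0,0,-1],[33,0,0,0,-1],[36,0,0,0,-1]]])

```text
t: 9.32
eef_pos: [491.0, 11.4, 22.7]
tcp_rot: [3.142, 0.0, -0.121]
ft_force: [-1.1, 0.6, 0.9]
opening: 0.004
grip_force: 0.8
```

Emit:
step_arm(plan=[[[3,0,0,0,-1],[6,0,0,0,-1],[9,0,0,0,-1],[12,0,0,0,-1],[15,0,0,0,-1],[18,0,0,0,-1],[21,0,0,0,-1],[24,0,0,0,-1]]])

```text
t: 9.98
eef_pos: [515.1, 8.6, 22.6]
tcp_rot: [3.142, 0.0, -0.121]
ft_force: [-0.7, 2.0, 1.4]
opening: 0.003
grip_force: 0.8
```

Emit:
step_arm(plan=[[[1.5,0,0,0,-1],[3,0,0,0,-1],[4.5,0,0,0,-1],[6,0,0,0,-1],[7,0,0,0,-1],[8,0,0,0,-1]]])

```text
t: 10.48
eef_pos: [522.8, 7.6, 22.6]
tcp_rot: [3.142, 0.0, -0.121]
ft_force: [-2.0, 1.9, 0.1]
opening: 0.004
grip_force: 0.8
```

Emit:
step_arm(plan=[[[0.5,0,0,0,-1],[1,0,0,0,-1],[1.5,0,0,0,-1],[2,0,0,0,-1]]])

```text
t: 10.82
eef_pos: [524.7, 7.4, 22.6]
tcp_rot: [3.141, 0.0, -0.121]
ft_force: [-1.6, 1.1, -0.6]
opening: 0.005
grip_force: 0.8
```

Emit:
step_arm(plan=[[[0.5,0,0,0,-1],[1,0,0,0,-1],[1.5,0,0,0,-1],[2,0,0,0,-1]]])

```text
t: 11.15
eef_pos: [526.8, 7.1, 22.6]
tcp_rot: [3.142, -0.0, -0.121]
ft_force: [-1.0, 0.9, -0.7]
opening: 0.001
grip_force: 0.8
```

Emit:
step_arm(plan=[[[0.5,0,0,0,-1],[1,0,0,0,-1],[1.5,0,0,0,-1],[2,0,0,0,-1]]])

```text
t: 11.48
eef_pos: [527.5, 7.0, 22.6]
tcp_rot: [3.141, 0.003, -0.121]
ft_force: [-8.8, 1.8, 4.8]
opening: 0.008
grip_force: 4.4
```

Emit:
step_arm(plan=[[[0.4,0,0,0,-1],[0.8,0,0,0,-1],[1.2,0,0,0,-1]]])

```text
t: 11.73
eef_pos: [527.5, 7.0, 22.5]
tcp_rot: [3.141, 0.005, -0.121]
ft_force: [-14.6, 2.6, 8.3]
opening: 0.008
grip_force: 6.7
```

The bolt hit its limit: the force rose to 14.6 N with the TCP at rail x≈−68, as expected for 40 mm. I'll back off, lift and check.

Emit:
step_arm(plan=[[[-3,0,0,0,-1],[-10,0,0,0,-1],[-30,0,0,0,-1],[-50,0,-20,0,-1],[-60,0,-60,0,-1],[-60,0,-100,0,-1],[-60,0,-130,0,-1],[-60,0,-130,0,-1]]])

```text
t: 12.4
eef_pos: [472.4, 13.8, 158.0]
tcp_rot: [3.142, -0.01, -0.121]
ft_force: [-0.3, 0.4, -0.4]
opening: 0.004
grip_force: 0.0
```

```bash
python3 look.py pics/g.png
```

```text
12.5 [470.7  13.9 153.6] [ 3.142 -0.004 -0.121] [ 0.  -0.1 -0.3] rail xy -125.32926294103937 -8.867267378851668 0.0036778917131326696
```

View pics/g.png

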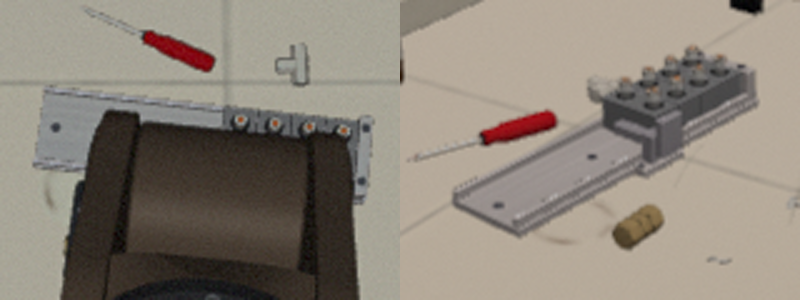

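The bolt is across behind the row, all carriers are home, and the arm is clear.

```bash
python3 -c "
from cell import env
print(env.job_done())"
```

```text
the job is handed in; nothing more can be done
None
```

The job is handed in at about 12.5 s: the row of four carriers is against the end stop, the bolt is pushed to its limit behind it, and the arm is clear; the judge's verdict was not shown.

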